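# Index and lock the sample carousel

### The job

Push the steel post on the rim of the sample carousel round, anticlockwise seen from above, until the tall dropper bottle faces front and the disc's fork rests against the stop peg, then press the black lock knob fully down so that its pin drops into the fork. Be gentle: the stop and the pin must never be loaded with more than 20 N against the disc. Leave the rack, marker, test cassette and jar where they are, and finish with the hand clear.

Things in the scene. Friction and masses are not known exactly. Their poses are not given: they have to be found in the camera images.
- carousel: Fixed foot of a white sample carousel. Origin on the turning axis, on the bench; -x is its front, y its left, z up. It carries the turning disc (270 mm across, z 30 to 42 mm) with one tall bottle and, fixed on it 82 mm from the axis, three white jars (51 mm across, tops z 87 mm) at 120, 180 and 235 deg anticlockwise of the bottle seen from above. A steel fork sticks out of its rim at 90 deg.
- disc (a joint): Disc angle, rad, anticlockwise from above; about 0 with the tall bottle at the front; starts at -1.45 to -0.8. It drags with 0.4 N m (3 to 4 N at the post) and stays where left. It meets the stop peg somewhere from -0.055 to +0.055: the carriage of stop and lock is clamped up to 8 mm either side of its middle (not measured), so feel for the stop by the rise in force.
- post (a point): Centre of the top of the upright steel push post on the disc, 60 deg clockwise of the tall bottle: 14 mm across, z 42 mm (disc top) to 84 mm (this point), 120 mm from the turning axis, 15 mm inside the rim. Axes turn with the disc; at disc angle 0 they are the carousel's.
- tall_bottle (a point): Centre of the top (z 117 mm) of the tall amber dropper bottle, 38 mm across, fixed on the disc 82 mm from the axis. It faces front when it lies on the carousel's -x side.
- bracket: Fixed metal bracket on the carousel's right, 200 mm along the carousel's -y, same heading. Origin: foot of its pillar, on the bench. Pillar top z 85 mm. Its rail bears a grey carriage (80 mm long in x, top z 76 mm), firmly clamped, over the disc's rim.
- stop_mid (a point): Fixed point of the bracket where the stop peg's axis would be with the carriage at its middle (z 42 mm). The real peg, upright steel, 12 mm across, z 27 to 57 mm, is up to 8 mm off it along the bracket's x. The disc's fork (72 mm wide, z 30 to 42 mm, 12 mm slot in its middle) comes towards +x and its leading face meets the peg; then the slot is right under the lock pin.
- knob_mid (a point): Fixed point of the bracket where the centre of the lock knob's top would be with the carriage at its middle (knob up, z 100 mm). The real knob, black, 38 mm across, is up to 8 mm off it along the bracket's x, by the same shift as the stop peg.
- lock (a joint): How far the lock knob and its 8 mm pin are pressed, m: 0 up (start), 0.012 fully down. Takes 4 N, press at 10 to 20 mm/s; no spring, stays where left. If the fork's slot is not under the pin (disc over 3 mm short of the stop) the pin lands on the fork at 3 mm: turn the disc on to the stop, press again. A pin pressed down before the fork has come bars it.
- tube_rack: Loose pink tube rack, 200 x 80 x 45 mm, a bystander to the right. Origin under its centre.
- marker: Loose marker pen lying on the bench, 140 mm long, 17 mm thick, a bystander on the left. Origin under its middle.
- cassette: Loose flat test cassette, 70 x 22 x 9 mm, a bystander on the left. Origin under its centre.
- buffer_bottle: Loose jar with a white cap, 56 mm across, 85 mm tall, a bystander at the near right. Origin under its centre.
Things that resemble listed ones, but are neither listed nor needed, are in the scene too. What is shaped like the bracket but green or purple is not meant.

How it is judged:
By the outcome, as a careful person would: the job done as asked, in the order asked, and still so for the second after the job is handed in, with the robot touching nothing.
It also fails if it takes over 61 s, if anything falls off the work surface, if the arm or the gripper's body presses on something with over 40 N, if the wrist force passes 120 N, or if a joint passes its speed limit or range.

### The arm

A 6-joint arm with a two-finger parallel gripper is mounted at the origin on the work surface. World frame = base frame: x ahead of the robot, y to its left, z up, the work surface at z = 0. Lengths are in mm, angles in degrees, forces in N, time in s.
With the tool pointing down it reaches from about 300 to 750 mm from the base axis. Payload 8.5 kg.
Tool frame: the origin (TCP) lies between the finger pads; the fingertips stand 8 mm ahead of it and the grasp point (between the pads) lies 11 mm behind it; y points along the fingers, x is the direction in which the jaws open and shut, and the axes are right-handed (so a half turn about y gives the same grasp; the last joint's range is limited). The gripper opens to 85 mm and grips with 20 to 120 N. Pads are 22 mm wide; open, the fingers measure 114 mm over their backs; the gripper's body (76 mm by 85 mm) begins 54 mm behind the grasp point. The pads swing forward as they close: fully open they stand 13 mm farther back than shut.
Start: joints at [-76.163, 21.807, 74.336, -0, 83.858, -12.336], TCP at [242.585, -493.592, 239.322] pointing down, gripper open.
Joint ranges: [-178.18, 178.18], [-50.72, 133.34], [12.68, 142.11], [-81.47, 261.47], [9.98, 163.14], [-165.26, 165.26]. Speed limits (degrees/s): [136.94, 136.94, 180, 180, 180, 180].

### API

Orientations are given as a 3x3 rotation matrix whose columns are the frame's x, y, z axes.
In Python, from bench import bot gives the robot as it stands. The module is installed in compiled form; this text tells all that it offers.
- The arm moves only by the tool servo_tool, never from a script. Its argument "deltas" is a list of rows, each a list of 7 numbers: the gripper command: -1 is shut, 1 is fully open, values between are in proportion, then the shift along the tool's x, y, z in mm, then the turn, a rotation vector about the tool's x, y, z in units of 8 degrees (1.0 is 8 degrees). A call has exactly 5 rows; each row is the pose to reach, as a shift and turn from the pose measured when the call began, along the tool's axes at that moment; what a row does not reach only later rows make up. A row lasts 1/8 s, in which the tool goes at most 62.5 mm and 10.7 degrees, less where a joint would pass 70% of its speed; a pose out of reach is approached as far as the arm can. A call with a gripper value outside its range is refused whole. The fingers move at their own pace and stop on an object; "newtons" is the grip in N (left out, the last holds). Time passes only in rows, so rows that repeat a pose let the fingers close, or fill a call up. It gives the time, the measured TCP pose, the force and the opening at its end, in the units of the state.
- bot.sense(): the state, without advancing time (a new reading comes with each control period).
- bot.read_camera(name): name is "side" or "top"; returns a dict with "color" (400x640x3 uint8, red, green, blue), "z_map" (400x640 float32, mm along the optical axis (not along the pixel's ray), 0 where there is no reading), "fx", "fy", "cx", "cy" (pixels), "R" (3x3) and "t" (3): a world point X has camera coordinates R X + t. Camera axes: x right, y down, z forward; pixel columns grow to the right and rows downward; lengths in mm; the calibration is good to about 2 mm. A picture is of the moment at which its call begins.
- bot.finish_job(): hands the job in, once; it reports no verdict.
The state is a dict: "t": time; "joint_positions": joint angles; "qvel": joint speeds; "joint_efforts": joint torques, N m; "tool_pos": TCP position; "eef_rot": TCP orientation; "contact_force": force on the tool from outside, world axes, zero at the start; "moment": the same for the moment, N m; "grip_width": finger opening in mm.
Only numpy, scipy, OpenCV 4.12 (cv2) and the standard library are available. Lean on these libraries where they do the work, as an engineer would, in place of code of your own. Each camera call takes 0.05 s, during which the arm holds its last target. There are 200 camera calls.

## Working session

There is one attempt and no reset: what is moved stays moved. The work goes in short steps, Python scripts to look and compute and a tool call to move; the robot and the scene stay as the last step left them, time stands still between calls to the robot, and variables do not carry over. Pictures are saved under pics/ and viewed, about 8 in all and at most 12, crops included, and the job is handed in when it is done.

Besides the shell and the picture viewer there is one more tool, called after "Emit:" by a JSON object that holds its "fn" and its "kwargs". servo_tool: Moves the arm, as the interface text tells. Its arguments: {"type":"object","properties":{"deltas":{"type":"array","items":{"type":"array","items":{"type":"number"}}},"newtons":{"type":"number"}},"required":["deltas"]}

```bash
mkdir -p pics; cat > h.py <<'E'
import numpy as np, cv2
from bench import bot
def cam(n):
    c=bot.read_camera(n); np.savez('%s.npz'%n,**c); return c
def world(c,u,v,z=None):
    R=np.array(c['R']);t=np.array(c['t'])
    if z is None: z=c['z_map'][int(v),int(u)]
    p=np.array([(u-c['cx'])/c['fx']*z,(v-c['cy'])/c['fy']*z,z]); return R.T@(p-t)
def atz(c,u,v,h):
    R=np.array(c['R']);t=np.array(c['t'])
    d=R.T@np.array([(u-c['cx'])/c['fx'],(v-c['cy'])/c['fy'],1]);o=-R.T@t
    return o+d*(h-o[2])/d[2]
def proj(c,X):
    p=np.array(c['R'])@np.array(X)+np.array(c['t']); return c['fx']*p[0]/p[2]+c['cx'],c['fy']*p[1]/p[2]+c['cy']
def save(c,f): cv2.imwrite(f,c['color'][:,:,::-1])
E
python3 - <<'E'
from h import *
for n in('top','side'):
    c=cam(n); save(c,f'pics/{n}0.png'); print(n,c['fx'],c['cx'],c['cy'],np.round(c['R'],3),np.round(c['t']))
print(bot.sense())
E
```

```text
top 481.6305360369678 320.2492894672972 185.08980317948092 [[ 0.016 -1.     0.005]
 [-0.994 -0.016 -0.106]
 [ 0.106 -0.003 -0.994]] [ -84.  461. 1428.]
side 448.32203792596357 319.8689606668031 198.0581731780087 [[-0.861 -0.509  0.007]
 [-0.391  0.652 -0.649]
 [ 0.326 -0.562 -0.76 ]] [ 366.  300. 1162.]
{'t': 0.1, 'joint_positions': array([-7.61639748e+01,  2.18370900e+01,  7.43802001e+01, -1.57718781e-05,
        8.38590606e+01, -1.23359809e+01]), 'qvel': array([ 0.005465  , -0.12562594, -0.13722528,  0.06222255, -0.02841208,
        0.05195226]), 'joint_efforts': array([ 5.25027746e-03, -4.49216223e+01, -2.31657028e+01, -1.04278570e-04,
        3.65873129e-03,  1.10072101e-06]), 'tool_pos': array([ 242.51899854, -493.35192356,  238.77513337]), 'eef_rot': array([[ 4.41067231e-01, -3.18941857e-04,  8.97474009e-01],
       [-8.97473121e-01,  1.29383868e-03,  4.41067255e-01],
       [-1.30186140e-03, -9.99999112e-01,  2.84428102e-04]]), 'contact_force': array([ 0.10222156, -0.40232604, -0.44716961]), 'moment': array([ 0.03020503, -0.02653607,  0.00714879]), 'grip_width': 85.26770973799506}
```

View pics/top0.png

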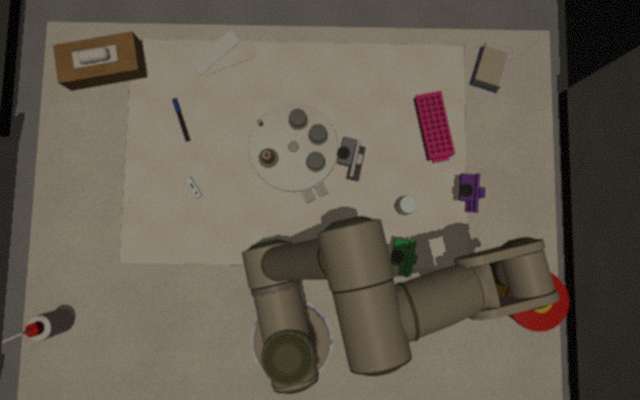

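View pics/side0.png

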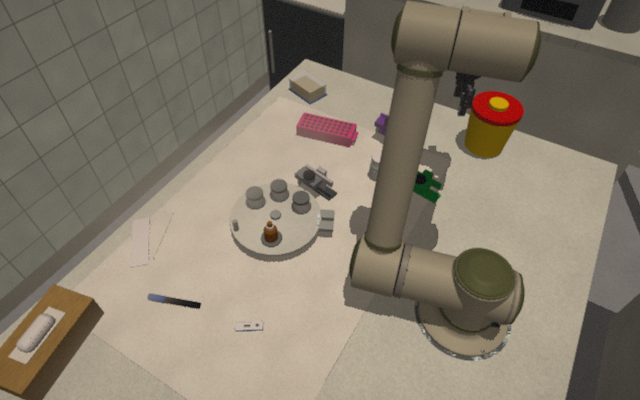

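Both views show the carousel near top-image (293,147). Candidates: grey bracket at (352,155), green one at (403,255), purple one at (468,190), so the grey one is meant. The post looks to be at (261,123), the amber bottle at (268,157) and the fork at (316,192). I'll check these in a close crop.

```bash
python3 - <<'E'
from h import *
c=dict(np.load('top.npz'))
im=c['color'][85:215,235:395,::-1]
im=cv2.convertScaleAbs(cv2.resize(im,None,fx=5,fy=5,interpolation=cv2.INTER_CUBIC),alpha=1.5)
for k in range(0,160,20): cv2.putText(im,str(235+k),(k*5,10),0,.4,(0,0,255)); cv2.line(im,(k*5,12),(k*5,18),(0,0,255))
for k in range(0,130,20): cv2.putText(im,str(85+k),(0,k*5+5),0,.4,(0,0,255))
cv2.imwrite('pics/crop1.png',im)
# heights
for u,v in[(261,123),(268,157),(293,147),(344,153),(350,155),(358,160),(316,192),(305,195),(298,118),(318,133),(316,160)]: print(u,v,np.round(world(c,u,v)))
E
```

```text
261 123 [637. 101.  78.]
268 157 [532.  75. 103.]
293 147 [571.   7.  57.]
344 153 [ 548. -143.  102.]
350 155 [ 548. -162.   71.]
358 160 [ 530. -184.   88.]
316 192 [443. -64.   4.]
305 195 [430. -31.  47.]
298 118 [652.  -8.  85.]
318 133 [608. -67.  88.]
316 160 [528. -63.  90.]
```

View pics/crop1.png

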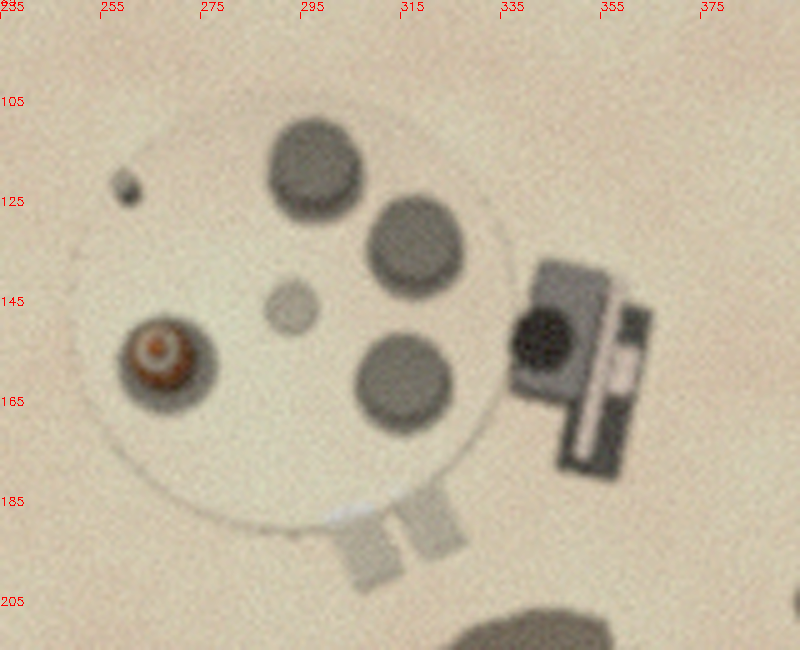

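The close crop confirms the post top at (259.4,121), the bottle cap at (266.4,154.4), the jars at (298,117.6), (318,133) and (315.6,160.6), the knob at (343.6,152.6), and the fork slot at about (313,192). Next I'll fit the geometry.

```bash
cat > fit.py <<'E'
from h import *
from scipy.optimize import least_squares
c=dict(np.load('top.npz'))
pts=[(259.4,121,-60,120,84),(266.4,154.4,0,82,117),(298,117.6,120,82,87),(318,133,180,82,87),(315.6,160.6,235,82,87)]
W=[atz(c,u,v,h) for u,v,_,_,h in pts]
def mod(p):return [p[:2]+r*np.array([np.cos(p[2]+np.radians(a)),np.sin(p[2]+np.radians(a))]) for _,_,a,r,_ in pts]
r=least_squares(lambda p:np.ravel(np.array(mod(p))-np.array(W)[:,:2]),[571,7,2.5])
p=r.x; print('axis',p[:2],'bottle world deg',np.degrees(p[2]),'res',np.round(r.fun,1))
k=atz(c,343.6,152.6,100)[:2]; d=k-p[:2]; print('knob',k,'dist',np.hypot(*d),'dir',np.degrees(np.arctan2(d[1],d[0])))
for a,b,z in[((357,143),(351.6,176),76),((365.2,146),(358.4,181),10)]:
    A=atz(c,*a,z);B=atz(c,*b,z); q=(A-B);print('heading',np.degrees(np.arctan2(q[1],q[0])),A,B)
print('post',np.array(mod(p))[0])
E
python3 fit.py
```

```text
axis [573.01871551   5.86311751] bottle world deg 115.59386808912978 res [-1.000e+00 -4.000e-01  1.000e-01  1.400e+00 -1.265e+02 -5.400e+01
  2.000e-01 -1.000e+00  1.272e+02  5.390e+01]
knob [ 549.26686246 -141.8039442 ] dist 149.56507492196536 dir -99.13760743480765
heading -8.71164090425222 [ 582.70731923 -182.10127219   76.        ] [ 484.76971458 -167.09434798   76.        ]
heading -10.492034064781311 [ 586.76842296 -212.63164849   10.        ] [ 478.10242002 -192.50722188   10.        ]
post [640.82535217 104.86948107]
```

```bash
sed -i 's/(298,117.6,120,/(298,117.6,235,/; s/(315.6,160.6,235,/(315.6,160.6,120,/' fit.py; python3 fit.py
cat >> h.py <<'E'
def need(target,yaw=None):
    """shift in tool axes to world target (TCP); yaw = desired world angle of tool -z; returns wy in 8deg units"""
    s=bot.sense(); R=np.array(s['eef_rot']); d=R.T@(np.array(target)-s['tool_pos'])
    y=np.degrees(np.arctan2(-R[1,2],-R[0,2]))
    w=None if yaw is None else -(((yaw-y)+180)%360-180)/8
    print('t',s['t'],'pos',np.round(s['tool_pos'],1),'yaw-z',round(y,1),'shift',np.round(d,1),'wy',w,'F',np.round(s['contact_force'],1),'j',np.round(s['joint_positions']))
E
python3 - <<'E'
from h import *
need([400,-300,240]); need([660,70,240],146)
E
```

```text
axis [573.01554195   5.88126231] bottle world deg 115.54309163903018 res [-0.9 -0.4  0.2  1.5  0.7  0.2  0.1 -1.  -0.1 -0.3]
knob [ 549.26686246 -141.8039442 ] dist 149.582485606388 dir -99.13530354013943
heading -8.71164090425222 [ 582.70731923 -182.10127219   76.        ] [ 484.76971458 -167.09434798   76.        ]
heading -10.492034064781311 [ 586.76842296 -212.63164849   10.        ] [ 478.10242002 -192.50722188   10.        ]
post [640.90989302 104.82749566]
t 0.1 pos [ 242.5 -493.4  238.8] yaw-z -153.8 shift [-104.1   -1.   226.6] wy None F [ 0.1 -0.4 -0.4] j [-76.  22.  74.  -0.  84. -12.]
t 0.1 pos [ 242.5 -493.4  238.8] yaw-z -153.8 shift [-3.215e+02 -6.000e-01  6.232e+02] wy 7.521499644266214 F [ 0.1 -0.4 -0.4] j [-76.  22.  74.  -0.  84. -12.]
```

Emit:
{"fn": "servo_tool", "kwargs": {"deltas": [[-1,-26,0,51,0,0.8,0],[-1,-53,0,102,0,1.6,0],[-1,-80,0,154,0,2.4,0],[-1,-107,0,206,0,3.2,0],[-1,-133,0,258,0,4,0]]}}

```text
t: 0.72
tool_pos: [416.2, -258.5, 238.9]
eef_rot: [[-0.105, -0.001, 0.994], [-0.994, 0.002, -0.105], [-0.001, -1.0, -0.001]]
contact_force: [1.4, -1.0, 0.4]
grip_width: -0.0
```

```bash
python3 -c "
from h import *
need([666,88,200],146)"
```

```text
t 0.725 pos [ 416.2 -258.5  238.9] yaw-z 173.9 shift [-370.8   39.3  211.9] wy 3.493749495933354 F [ 1.4 -1.   0.4] j [-46.  16.  83.   0.  81.  50.]
```

Emit:
{"fn": "servo_tool", "kwargs": {"deltas": [[-1,-46,2,26,0,0.5,0],[-1,-98,5,56,0,1.2,0],[-1,-150,10,86,0,1.9,0],[-1,-202,16,115,0,2.5,0],[-1,-254,22,145,0,3.2,0]]}}

```text
t: 1.35
tool_pos: [587.9, -19.3, 216.7]
eef_rot: [[-0.527, -0.001, 0.85], [-0.85, 0.002, -0.527], [-0.001, -1.0, -0.002]]
contact_force: [0.3, -0.6, 0.1]
grip_width: 0.0
```

```bash
python3 -c "
from h import *
need([668,86,130],146)"
```

```text
t 1.35 pos [587.9 -19.3 216.7] yaw-z 148.2 shift [-131.6   86.8   12.6] wy 0.27194230937298514 F [ 0.3 -0.6  0.1] j [-13.  27.  70.   0.  83. 108.]
```

Emit:
{"fn": "servo_tool", "kwargs": {"deltas": [[-1,-40,10,4,0,0.1,0],[-1,-90,30,9,0,0.2,0],[-1,-132,60,13,0,0.3,0],[-1,-132,87,13,0,0.3,0],[-1,-132,87,13,0,0.3,0]]}}

```text
t: 1.98
tool_pos: [667.4, 86.5, 127.2]
eef_rot: [[-0.562, -0.007, 0.827], [-0.827, 0.002, -0.562], [0.002, -1.0, -0.006]]
contact_force: [-0.4, 1.0, 0.0]
grip_width: -0.2
```

```bash
python3 - <<'E'
from h import *
need([667,87,66],146)
c=cam('side'); im=cv2.resize(c['color'][140:280,180:360,::-1],None,fx=4,fy=4,interpolation=2); cv2.imwrite('pics/s1.png',im)
E
```

```text
t 1.975 pos [667.4  86.5 127.2] yaw-z 145.8 shift [-0.4 61.2 -0.3] wy -0.024432042517332775 F [-0.4  1.   0. ] j [ -3.  39.  62.   0.  79. 121.]
```

View pics/s1.png

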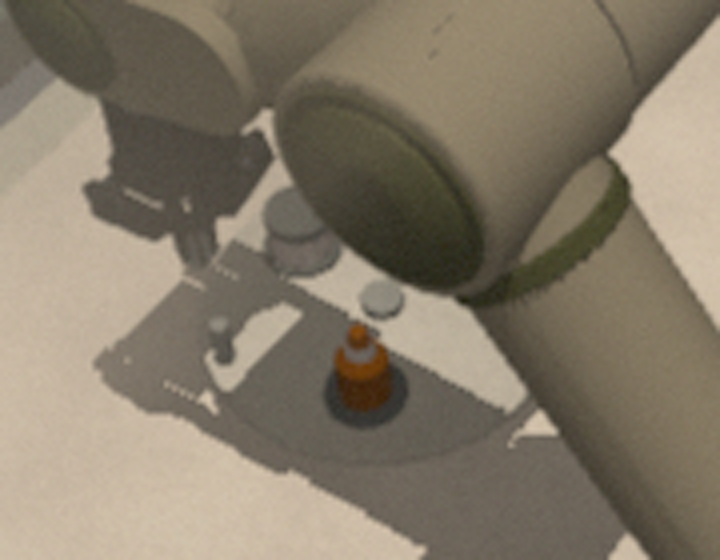

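The closed fingers hang behind the post, which is at crop (222,340), with nothing between them. Lowering now.

Emit:
{"fn": "servo_tool", "kwargs": {"deltas": [[-1,0,20,0,0,0,0],[-1,0,42,0,0,0,0],[-1,0,60,0,0,0,0],[-1,0,60,0,0,0,0],[-1,0,60,-4,0,0,0]]}}

```text
t: 2.65
tool_pos: [665.3, 88.2, 70.5]
eef_rot: [[-0.563, -0.001, 0.827], [-0.827, 0.001, -0.563], [-0.001, -1.0, -0.002]]
contact_force: [0.4, -0.3, 0.4]
grip_width: -0.7
```

```bash
cat >> h.py <<'E'
AX=np.array([573.0,5.9])
def arc(gap,degs,z=67,r=120):
    """rows: pusher centre `gap` behind post centre, at post angle 55.5+deg; from current pose"""
    s=bot.sense(); R=np.array(s['eef_rot']); P=s['tool_pos']; y=np.degrees(np.arctan2(-R[1,2],-R[0,2]))
    d=P[:2]-AX; F=np.array(s['contact_force'])
    print('t',round(s['t'],2),'pos',np.round(P,1),'r',round(np.hypot(*d),1),'ang',round(np.degrees(np.arctan2(d[1],d[0])),2),'yaw',round(y,1),'F',np.round(F,1),'Ftan',round(-(F@-R[:,2]),1),'j',np.round(s['joint_positions']))
    for g in degs:
        a=np.radians(55.5+g); q=AX+r*np.array([np.cos(a),np.sin(a)])-gap*np.array([-np.sin(a),np.cos(a)])
        w=R.T@(np.array([*q,z])-P); print(g,np.round(w,1),'wy',round(-((55.5+g+90)-y)/8,2))
E
python3 -c "
from h import *
arc(18,[-8,-6,-4,-2,0,5,10])"
```

```text
t 2.65 pos [665.3  88.2  70.5] r 123.6 ang 41.72 yaw 145.7 F [ 0.4 -0.3  0.4] Ftan 0.4 j [ -3.  42.  66.   0.  72. 122.]
-8 [3.7 3.5 5.1] wy 1.03
-6 [2.6 3.5 1. ] wy 0.78
-4 [ 1.6  3.5 -3.1] wy 0.53
-2 [ 0.7  3.5 -7.3] wy 0.28
0 [  0.    3.5 -11.4] wy 0.03
5 [ -1.2   3.5 -22. ] wy -0.59
10 [ -1.4   3.6 -32.5] wy -1.22
```

Emit:
{"fn": "servo_tool", "kwargs": {"deltas": [[-1,0,3,-4,0,0,0],[-1,0,3,-8,0,0,0],[-1,0,3,-11,0,0,0],[-1,0,3,-13,0,0,0],[-1,0,3,-16,0,0,0]]}}

```text
t: 3.28
tool_pos: [652.6, 97.1, 67.8]
eef_rot: [[-0.563, 0.001, 0.826], [-0.826, 0.001, -0.563], [-0.002, -1.0, -0.0]]
contact_force: [3.5, -1.4, 0.3]
grip_width: 0.5
```

```bash
python3 -c "
from h import *
arc(18,[2,4,7,10,13,16])"
```

```text
t 3.27 pos [652.6  97.1  67.8] r 121.0 ang 48.88 yaw 145.7 F [ 3.5 -1.4  0.3] Ftan 3.7 j [ -2.  41.  69.   0.  70. 122.]
2 [-0.3  0.8 -0.2] wy -0.22
4 [-0.8  0.8 -4.4] wy -0.47
7 [ -1.1   0.8 -10.7] wy -0.85
10 [ -1.2   0.9 -17.1] wy -1.22
13 [ -0.9   0.8 -23.4] wy -1.6
16 [ -0.2   0.8 -29.7] wy -1.97
```

Emit:
{"fn": "servo_tool", "kwargs": {"deltas": [[-1,-0.5,0.8,-4,0,-0.4,0],[-1,-1,0.8,-10,0,-0.8,0],[-1,-1.2,0.8,-17,0,-1.2,0],[-1,-0.9,0.8,-23.5,0,-1.6,0],[-1,-0.2,0.8,-30,0,-2,0]]}}

```text
t: 3.9
tool_pos: [628.3, 113.7, 67.6]
eef_rot: [[-0.312, 0.003, 0.95], [-0.95, 0.0, -0.312], [-0.001, -1.0, 0.002]]
contact_force: [3.0, -4.0, 2.4]
grip_width: 0.0
```

```bash
python3 -c "
from h import *
arc(18,[15,18,21,24,27,30])"
```

```text
t 3.9 pos [628.3 113.7  67.6] r 121.1 ang 62.86 yaw 161.8 F [ 3.  -4.   2.4] Ftan 4.1 j [ -0.  39.  73.   0.  68. 108.]
15 [0.1 0.6 1.9] wy 0.17
18 [-0.8  0.6 -4.4] wy -0.21
21 [ -1.4   0.6 -10.7] wy -0.58
24 [ -1.7   0.6 -17.1] wy -0.96
27 [ -1.6   0.6 -23.4] wy -1.33
30 [ -1.2   0.6 -29.8] wy -1.71
```

Emit:
{"fn": "servo_tool", "kwargs": {"deltas": [[-1,-0.8,0.5,-4.4,0,-0.2,0],[-1,-1.4,0.5,-10.7,0,-0.6,0],[-1,-1.7,0.5,-17,0,-1,0],[-1,-1.6,0.5,-23.4,0,-1.3,0],[-1,-1.2,0.5,-29.8,0,-1.7,0]]}}

```text
t: 4.53
tool_pos: [600.6, 123.9, 67.3]
eef_rot: [[-0.078, 0.004, 0.997], [-0.997, -0.0, -0.078], [-0.0, -1.0, 0.004]]
contact_force: [3.7, -3.5, -0.0]
grip_width: -0.2
```

```bash
python3 -c "
from h import *
arc(18,[30,33,36,39,42,45,47])"
```

```text
t 4.53 pos [600.6 123.9  67.3] r 121.2 ang 76.85 yaw 175.5 F [ 3.7 -3.5 -0. ] Ftan 3.9 j [ 1. 37. 77. -0. 65. 95.]
30 [-0.2  0.3 -0.2] wy 0.0
33 [-1.   0.3 -6.5] wy -0.37
36 [ -1.4   0.2 -12.9] wy -0.75
39 [ -1.6   0.2 -19.2] wy -1.12
42 [ -1.3   0.2 -25.6] wy -1.5
45 [ -0.8   0.2 -31.9] wy -1.87
47 [ -0.2   0.1 -36.1] wy -2.12
```

Emit:
{"fn": "servo_tool", "kwargs": {"deltas": [[-1,-1,0.2,-6.5,0,-0.4,0],[-1,-1.4,0.2,-13,0,-0.8,0],[-1,-1.6,0.2,-19,0,-1.1,0],[-1,-1.3,0.2,-25,0,-1.5,0],[-1,-0.8,0.2,-30,0,-1.8,0]]}}

```text
t: 5.15
tool_pos: [571.0, 127.0, 67.2]
eef_rot: [[0.173, 0.005, 0.985], [-0.985, -0.0, 0.173], [0.001, -1.0, 0.005]]
contact_force: [4.1, -2.6, 1.0]
grip_width: 0.2
```

```bash
python3 - <<'E'
from h import *
arc(18,[45,47,49,50,51,52])
c=cam('top'); im=c['color'][85:215,235:395,::-1]
im=cv2.convertScaleAbs(cv2.resize(im,None,fx=5,fy=5,interpolation=cv2.INTER_CUBIC),alpha=1.5)
cv2.imwrite('pics/t2.png',im)
E
```

```text
t 5.15 pos [571.  127.   67.2] r 121.1 ang 90.94 yaw -170.0 F [ 4.1 -2.6  1. ] Ftan 3.6 j [ 1. 35. 82. -0. 62. 81.]
45 [-0.5  0.2 -2.1] wy -45.06
47 [-1.1  0.1 -6.3] wy -45.31
49 [ -1.4   0.1 -10.6] wy -45.56
50 [ -1.6   0.1 -12.7] wy -45.69
51 [ -1.7   0.1 -14.8] wy -45.81
52 [ -1.7   0.1 -16.9] wy -45.94
```

View pics/t2.png

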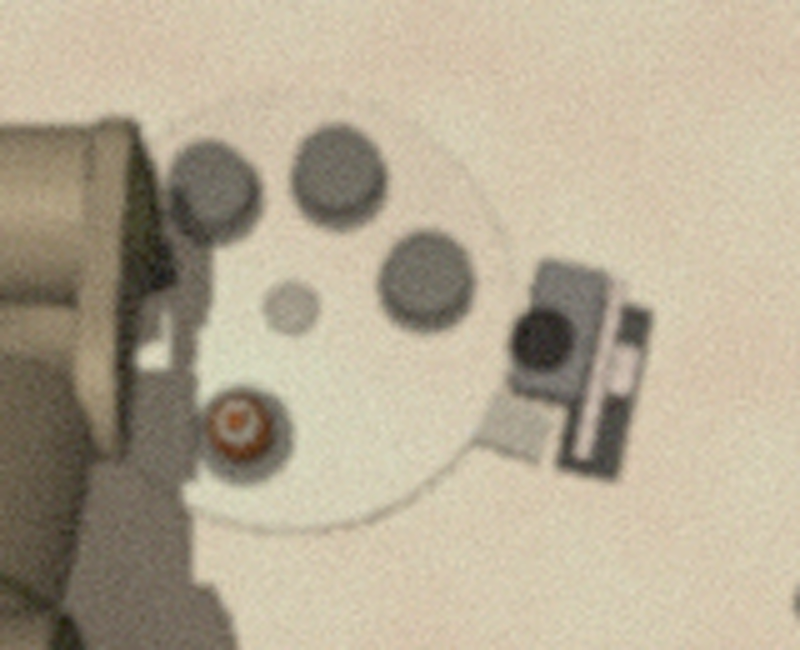

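Going well: the fork is entering under the carriage at crop (520,430) and the knob is still up. I'll take the rest slowly.

Emit:
{"fn": "servo_tool", "kwargs": {"deltas": [[-1,-0.5,0,-3,0,-0.1,0],[-1,-1,0,-6,0,-0.3,0],[-1,-1.4,0,-9,0,-0.5,0],[-1,-1.5,0,-11.5,0,-0.65,0],[-1,-1.6,0,-13.5,0,-0.75,0]]}}

```text
t: 5.82
tool_pos: [556.7, 126.3, 67.1]
eef_rot: [[0.278, 0.004, 0.961], [-0.961, 0.0, 0.278], [0.001, -1.0, 0.004]]
contact_force: [4.3, -0.7, 0.2]
grip_width: 0.1
```

```bash
python3 -c "
from h import *
arc(18,[51,52,53,54,55,56])"
```

```text
t 5.83 pos [556.7 126.3  67.1] r 121.5 ang 97.71 yaw -163.9 F [ 4.3 -0.7  0.2] Ftan 4.0 j [ 1. 34. 85.  0. 61. 75.]
51 [ 0.1  0.1 -0.6] wy -45.05
52 [-0.2  0.1 -2.7] wy -45.17
53 [-0.4  0.1 -4.8] wy -45.3
54 [-0.6  0.1 -6.9] wy -45.42
55 [-0.8  0.1 -9. ] wy -45.55
56 [ -0.9   0.1 -11.1] wy -45.67
```

Emit:
{"fn": "servo_tool", "kwargs": {"deltas": [[-1,0,0,-1,0,-0.05,0],[-1,-0.1,0,-2,0,-0.1,0],[-1,-0.3,0,-3,0,-0.2,0],[-1,-0.3,0,-3.5,0,-0.2,0],[-1,-0.4,0,-4,0,-0.25,0]]}}

```text
t: 6.45
tool_pos: [552.7, 125.6, 67.2]
eef_rot: [[0.311, 0.004, 0.95], [-0.95, 0.0, 0.311], [0.001, -1.0, 0.004]]
contact_force: [3.3, -1.3, 1.4]
grip_width: 0.1
```

Emit:
{"fn": "servo_tool", "kwargs": {"deltas": [[-1,0,0,-0.4,0,0,0],[-1,0,0,-0.8,0,-0.05,0],[-1,-0.1,0,-1.2,0,-0.1,0],[-1,-0.1,0,-1.4,0,-0.1,0],[-1,-0.1,0,-1.6,0,-0.1,0]]}}

```text
t: 7.08
tool_pos: [551.1, 125.3, 67.1]
eef_rot: [[0.325, 0.004, 0.946], [-0.946, 0.0, 0.325], [0.001, -1.0, 0.004]]
contact_force: [4.0, -0.4, -0.1]
grip_width: -0.2
```

```bash
python3 -c "
from h import *
arc(18,[53,54,55,56])"
```

```text
t 7.08 pos [551.1 125.3  67.1] r 121.4 ang 100.38 yaw -161.1 F [ 4.  -0.4 -0.1] Ftan 3.7 j [ 1. 33. 86.  0. 60. 72.]
53 [0.2 0.2 0.8] wy -44.94
54 [-0.1  0.1 -1.2] wy -45.07
55 [-0.4  0.1 -3.3] wy -45.19
56 [-0.7  0.1 -5.5] wy -45.32
```

Emit:
{"fn": "servo_tool", "kwargs": {"deltas": [[-1,0,0,-0.3,0,0,0],[-1,0,0,-0.6,0,0,0],[-1,0,0,-0.8,0,-0.05,0],[-1,0,0,-1,0,-0.05,0],[-1,0,0,-1.2,0,-0.05,0]]}}

```text
t: 7.7
tool_pos: [550.6, 125.2, 67.2]
eef_rot: [[0.331, 0.006, 0.944], [-0.944, 0.001, 0.331], [0.001, -1.0, 0.006]]
contact_force: [7.5, 2.3, -0.6]
grip_width: 0.0
```

Emit:
{"fn": "servo_tool", "kwargs": {"deltas": [[-1,0,0,-0.7,0,0,0],[-1,0,0,-0.9,0,0,0],[-1,0,0,-1.1,0,0,0],[-1,0,0,-1.1,0,0,0],[-1,0,0,-1.1,0,0,0]]}}

```text
t: 8.32
tool_pos: [550.6, 125.1, 67.2]
eef_rot: [[0.331, 0.009, 0.944], [-0.944, 0.002, 0.331], [0.001, -1.0, 0.009]]
contact_force: [8.8, 2.7, -1.7]
grip_width: 0.1
```

```bash
python3 - <<'E'
from h import *
arc(18,[54,55])
c=cam('top'); im=c['color'][85:215,235:395,::-1]
im=cv2.convertScaleAbs(cv2.resize(im,None,fx=5,fy=5,interpolation=cv2.INTER_CUBIC),alpha=1.5)
cv2.imwrite('pics/t3.png',im)
E
```

```text
t 8.32 pos [550.6 125.1  67.2] r 121.3 ang 100.66 yaw -160.7 F [ 8.8  2.7 -1.7] Ftan 9.2 j [ 1. 33. 86.  0. 60. 71.]
54 [-0.1  0.2 -0.7] wy -45.02
55 [-0.4  0.2 -2.8] wy -45.14
```

View pics/t3.png

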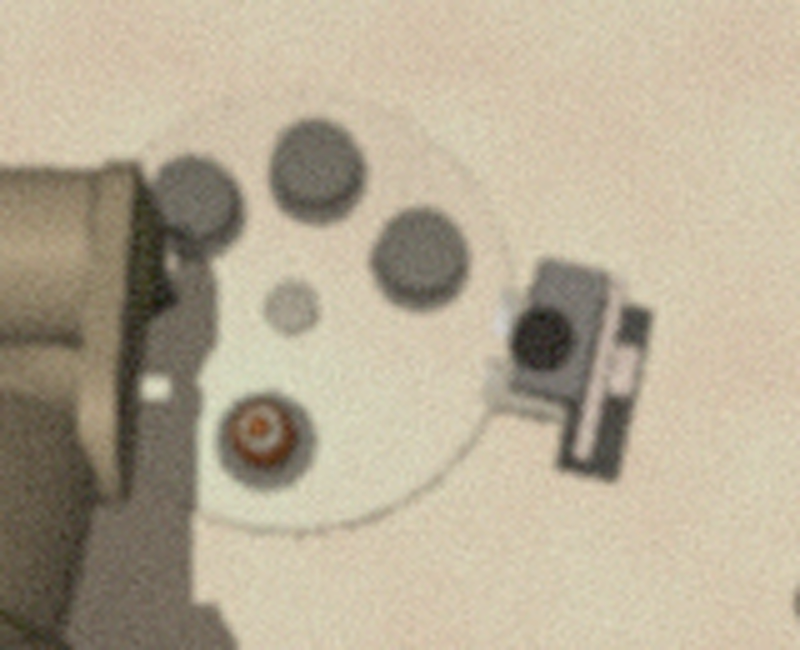

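```bash
python3 - <<'E'
from h import *
from scipy.optimize import least_squares
c=dict(np.load('top.npz'))
# same pixels of the three visible tops: bottle, jar120, jar180
for (u,v,a,h) in[(286.8,170.4,0,117),(319,135.8,120,87),(298.4,117.8,180,87)]:
    w=atz(c,u,v,h)[:2]-AX; print(np.hypot(*w),(np.degrees(np.arctan2(w[1],w[0]))-a)%360)
E
```

```text
81.5638108258433 170.4844101598202
80.71771394046164 169.55547828347147
80.98278962663018 169.4129074233315
```

Emit:
{"fn": "servo_tool", "kwargs": {"deltas": [[-1,0,0,-1.1,0,0,0],[-1,0,0,-1.4,0,0,0],[-1,0,0,-1.6,0,0,0],[-1,0,0,-1.6,0,0,0],[-1,0,0,-1.6,0,0,0]]}}

```text
t: 9.0
tool_pos: [550.5, 125.1, 67.3]
eef_rot: [[0.331, 0.012, 0.944], [-0.944, 0.003, 0.331], [0.001, -1.0, 0.013]]
contact_force: [11.0, 4.5, -3.6]
grip_width: -0.0
```

Firm contact: no motion while the force rose to 12 N, against 3.7 N of drag. So the stop load is about 6–7 N. Backing off and lifting.

Emit:
{"fn": "servo_tool", "kwargs": {"deltas": [[-1,0,0,4,0,0,0],[-1,0,0,12,0,0,0],[-1,0,-10,16,0,0,0],[-1,0,-50,16,0,0,0],[-1,0,-100,16,0,0,0]]}}

```text
t: 9.62
tool_pos: [563.8, 130.1, 168.5]
eef_rot: [[0.331, 0.01, 0.944], [-0.944, 0.003, 0.331], [0.001, -1.0, 0.01]]
contact_force: [0.1, 0.2, -0.4]
grip_width: -0.1
```

```bash
python3 -c "
from h import *
need([549,-141.5,170],-161)"
```

```text
t 9.625 pos [563.8 130.1 168.5] yaw-z -160.7 shift [ 251.4   -2.3 -103.9] wy 0.04209508296465714 F [ 0.1  0.2 -0.4] j [ 1. 28. 77.  0. 75. 72.]
```

Emit:
{"fn": "servo_tool", "kwargs": {"deltas": [[-1,50,-2,-21,0,0,0],[-1,102,-2,-42,0,0,0],[-1,154,-2,-64,0,0,0],[-1,205,-2,-85,0,0,0],[-1,251,-2,-104,0,0,0]]}}

```text
t: 10.25
tool_pos: [548.4, -143.0, 170.4]
eef_rot: [[0.331, 0.01, 0.944], [-0.944, 0.003, 0.331], [0.001, -1.0, 0.01]]
contact_force: [-0.3, 0.3, -0.7]
grip_width: 0.2
```

```bash
python3 - <<'E'
from h import *
need([549,-141.5,120],-161)
c=cam('side'); im=cv2.resize(c['color'][120:260,220:400,::-1],None,fx=4,fy=4,interpolation=2); cv2.imwrite('pics/s4.png',cv2.convertScaleAbs(im,alpha=1.3))
E
```

```text
t 10.25 pos [ 548.4 -143.   170.4] yaw-z -160.7 shift [-1.3 50.4  0.5] wy 0.039374052532298975 F [-0.3  0.3 -0.7] j [-27.  27.  79.   0.  74.  44.]
```

View pics/s4.png

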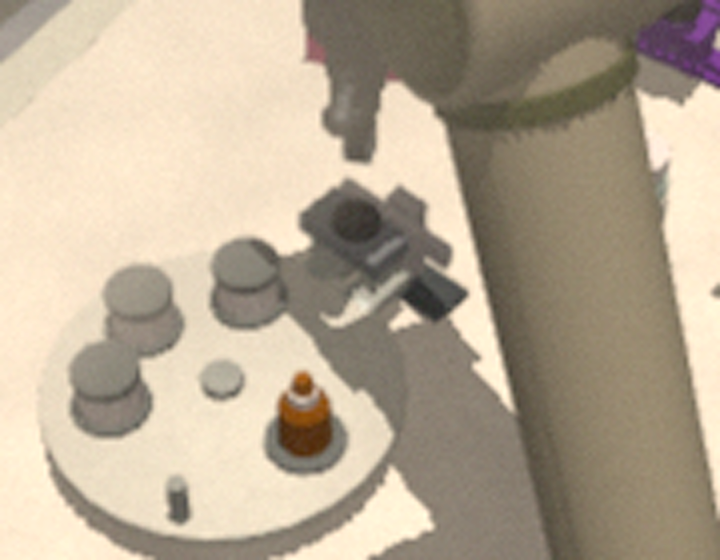

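The fingertips, crop (357,155), are straight above the knob at (355,218). The disc has stayed put. Descending.

Emit:
{"fn": "servo_tool", "kwargs": {"deltas": [[-1,-0.6,14,0,0,0,0],[-1,-1.3,30,0,0,0,0],[-1,-1.3,45,0,0,0,0],[-1,-1.3,55,0,0,0,0],[-1,-1.3,57,0,0,0,0]]}}

```text
t: 10.92
tool_pos: [548.4, -146.5, 112.5]
eef_rot: [[0.328, 0.009, 0.945], [-0.945, 0.001, 0.328], [0.002, -1.0, 0.009]]
contact_force: [0.3, 0.5, 0.3]
grip_width: -0.1
```

Emit:
{"fn": "servo_tool", "kwargs": {"deltas": [[-1,0,1.5,0,0,0,0],[-1,0,3,0,0,0,0],[-1,0,4.5,0,0,0,0],[-1,0,6,0,0,0,0],[-1,0,7.5,0,0,0,0]]}}

```text
t: 11.55
tool_pos: [548.6, -146.6, 105.3]
eef_rot: [[0.328, 0.01, 0.945], [-0.945, 0.0, 0.328], [0.003, -1.0, 0.009]]
contact_force: [-1.0, 1.0, 2.5]
grip_width: 0.0
```

Emit:
{"fn": "servo_tool", "kwargs": {"deltas": [[-1,0,1.5,0,0,0,0],[-1,0,3,0,0,0,0],[-1,0,4,0,0,0,0],[-1,0,4,0,0,0,0],[-1,0,4,0,0,0,0]]}}

```text
t: 12.18
tool_pos: [548.6, -146.6, 101.1]
eef_rot: [[0.328, 0.009, 0.945], [-0.945, 0.0, 0.328], [0.003, -1.0, 0.009]]
contact_force: [-0.5, 0.1, 1.2]
grip_width: -0.0
```

Emit:
{"fn": "servo_tool", "kwargs": {"deltas": [[-1,0,1.5,0,0,0,0],[-1,0,3,0,0,0,0],[-1,0,4.5,0,0,0,0],[-1,0,5,0,0,0,0],[-1,0,5.5,0,0,0,0]]}}

```text
t: 12.8
tool_pos: [548.7, -146.6, 95.9]
eef_rot: [[0.328, 0.01, 0.945], [-0.945, 0.0, 0.328], [0.003, -1.0, 0.009]]
contact_force: [-2.8, 2.0, 8.3]
grip_width: -0.1
```

Emit:
{"fn": "servo_tool", "kwargs": {"deltas": [[-1,0,0.7,0,0,0,0],[-1,0,1.2,0,0,0,0],[-1,0,1.6,0,0,0,0],[-1,0,1.6,0,0,0,0],[-1,0,1.6,0,0,0,0]]}}

```text
t: 13.42
tool_pos: [548.8, -146.5, 95.8]
eef_rot: [[0.328, 0.011, 0.945], [-0.945, -0.0, 0.328], [0.004, -1.0, 0.01]]
contact_force: [-5.9, 2.9, 16.1]
grip_width: 0.5
```

Bottomed: 16 N with no further travel. Lifting straight up and clear.

Emit:
{"fn": "servo_tool", "kwargs": {"deltas": [[-1,0,-5,0,0,0,0],[-1,0,-25,0,0,0,0],[-1,0,-60,0,0,0,0],[-1,0,-100,0,0,0,0],[-1,0,-130,0,0,0,0]]}}

```text
t: 14.05
tool_pos: [547.5, -146.6, 227.2]
eef_rot: [[0.328, 0.012, 0.945], [-0.945, -0.001, 0.328], [0.005, -1.0, 0.011]]
contact_force: [0.1, 0.2, 0.7]
grip_width: -0.3
```

Emit:
{"fn": "servo_tool", "kwargs": {"deltas": [[-1,40,0,-20,0,0,0],[-1,90,0,-45,0,0,0],[-1,140,0,-70,0,0,0],[-1,180,0,-90,0,0,0],[-1,180,0,-90,0,0,0]]}}

```text
t: 14.68
tool_pos: [520.7, -348.9, 226.0]
eef_rot: [[0.324, 0.011, 0.946], [-0.946, -0.0, 0.324], [0.004, -1.0, 0.01]]
contact_force: [-0.8, 1.1, -0.1]
grip_width: 0.3
```

```bash
python3 - <<'E'
from h import *
need([549,-141.5,120])
c=cam('top'); R=np.array(c['R']);
zs=[world(c,u,v)[2] for u in(342,343,344,345) for v in(152,153,154,155)]; print('knob z',np.median(zs))
o=dict(np.load('side.npz'))
a=c['color'][85:215,235:395,::-1]; a=cv2.convertScaleAbs(cv2.resize(a,None,fx=4,fy=4,interpolation=2),alpha=1.5)
cv2.imwrite('pics/t5.png',np.vstack([a]))
save(c,'pics/full5.png')
E
```

```text
t 14.675 pos [ 520.7 -348.9  226. ] yaw-z -161.1 shift [-187.5  106.2   93. ] wy None F [-0.8  1.1 -0.1] j [-45.  30.  63.   0.  87.  26.]
knob z 87.84378870673125
```

View pics/t5.png

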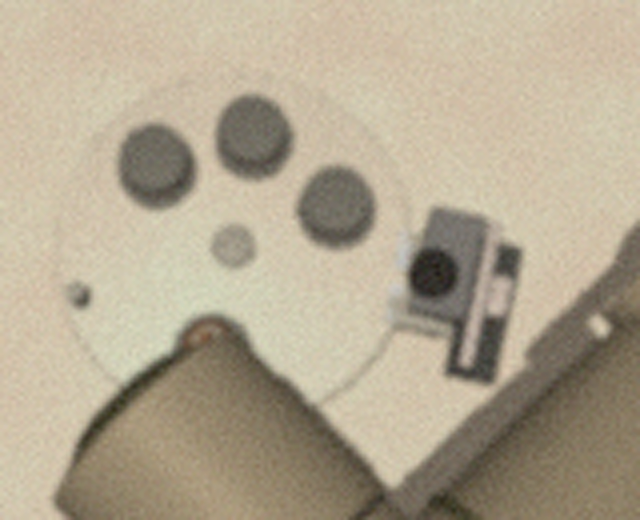

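View pics/full5.png

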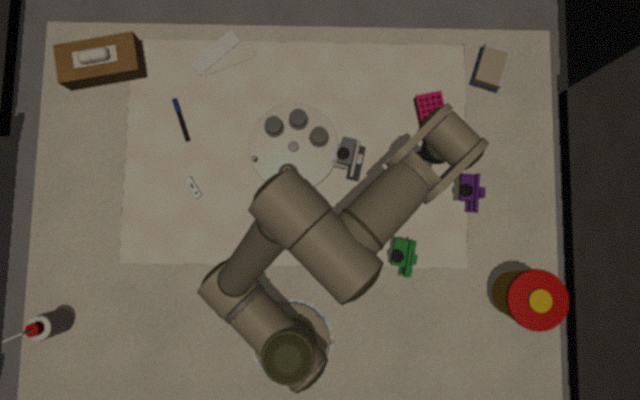

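The knob top now reads z 87.8 mm, down from 100. The fork sits under the carriage, the marker and cassette are where they were, and the hand is clear at z 226. Handing in.

```bash
python3 -c "
from h import *
s=bot.sense(); print(s['t'],np.abs(s['qvel']).max(),s['contact_force']); print(bot.finish_job())"
```

```text
14.725 2.486187391904633 [-0.30205072  0.33261158  0.72516776]
the job is handed in; nothing more can be done
None
```

The carousel is turned to its stop and locked. I handed the job in at 14.7 s with the hand clear, and no verdict was reported.

- **Turning:** I pushed the post anticlockwise by about 54° with the closed fingers. Drag was about 4 N. At the stop the force rose to 12 N with no further movement, so the stop carried an estimated 6–7 N.
- **Locking:** I backed off, then pressed the knob at about 12 mm/s. It went past the 3 mm depth where the pin would have landed on the fork, and bottomed with 16 N.
- **Last checks:** The camera put the knob top at z 87.8 mm, which is about 12 mm down. The fork was under the carriage, and the marker and cassette had not moved. The wrist force was near zero.

**Checks that disagreed or were missing:**
- At the stop, the camera put the disc about 1° short of the knob's direction, or 2–3 mm at the rim. That is near the camera's error, and the pin going in fully settled it.
- The fingers met the knob about 5 mm off centre, still on its top.
- In the last picture the arm hid the jar and part of the rack. The hand only passed high above that area, with its fingertips at about z 218 mm.
- The joints were still settling at 2.5°/s or less when I handed in.

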